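Close up the spice row and push the tray home

ROBOT

A 7-joint arm with a two-finger parallel gripper is mounted at the origin on a cart in front of the work surface, level with it; the furniture and walls round the work are solid. World frame = base frame: x ahead of the robot, y to its left, z up, the work surface at z = 0. Lengths are in mm, angles in rad, forces in N, time in s.
With the tool pointing down it reaches from about 400 to 875 mm from the base axis. Payload 4.4 kg.
Tool frame: the origin (TCP) lies where the fingers leave the gripper's body, on its centre line; the fingertips stand 73 mm ahead of it and the grasp point (between the pads) lies 54 mm ahead of it; z points along the fingers, y is the line along which they close (so a half turn about z gives the same grasp; the last joint's range is limited). The gripper opens to 85 mm and grips with 20 to 120 N. Pads are 22 mm wide; open, the fingers measure 114 mm over their backs; the gripper's body (76 mm by 85 mm) begins 54 mm behind the grasp point. The pads swing forward as they close: fully open they stand 13 mm farther back than shut.
Start: joints at [1.226, 0.628, 0.038, 1.517, -0.027, 0.996, -0.02], TCP at [178.906, -624.908, 303.913] pointing down, gripper open.
Joint ranges: [-3.06, 3.06], [-0.37, 2.12], [-1.25, 1.32], [0.18, 2.47], [-1.1, 4.24], [0.23, 1.98], [-2.94, 2.94]. Speed limits (rad/s): [2.57, 2.57, 3.14, 3.14, 3.14, 3.14, 3.14].

INTERFACE

Orientations are given as [roll, pitch, yaw] about the fixed x, y, z axes, in that order (R = Rz(yaw) Ry(pitch) Rx(roll)).
In Python, from cell import ctrl gives the robot as it stands.
- The arm moves only by the tool send_rows, never from a script. Its argument "rows" is a list that holds one entry, the list of rows, each a list of 6 numbers: the shift along the tool's x, y, z in cm, then the turn, a rotation vector about the tool's x, y, z in rad. In form: [[[tx, ty, tz, wx, wy, wz], ...]]. A call has 1 to 10 rows; each row is the pose to reach, as a shift and turn from the pose commanded when the call began, along the tool's axes at that moment; what a row does not reach only later rows make up. A row lasts 1/10 s, in which the tool goes at most 50 mm and 8.59 degrees, less where a joint would pass 70% of its speed; a pose out of reach is approached as far as the arm can. A call with a gripper value outside its range is refused whole. "grip" is the closure in counts, from 0 (fully open) to 255 (shut), set as the call begins (left out, the last holds). The fingers move at their own pace and stop on an object; the grip force is fixed at half the most. Time passes only in rows, so rows that repeat a pose let the fingers close. It gives the time, the measured TCP pose, the force, the opening and the grip force at its end, in the units of the state.
- ctrl.read_state(): the state, without advancing time (a new reading comes with each control period).
- ctrl.get_image(name): name is "scene" or "top"; returns a dict with "pixels" (400x640x3 uint8, red, green, blue), "fx", "fy", "cx", "cy" (pixels), "D" ([k1, k2, p1, p2, k3] as OpenCV has them; the pictures are not rectified), "extrinsics" (4x4, takes a point from camera to world coordinates). Camera axes: x right, y up, looking along -z (the intrinsics and any distortion apply to the point x, -y, -z); pixel columns grow to the right and rows downward; lengths in mm; the calibration is good to about 2 mm. A picture is of the moment at which its call begins. There is no depth.
- ctrl.finish_job(): hands the job in; it is judged then, once.
The state is a dict: "clock": time; "qpos": joint angles; "qd": joint speeds; "tau": joint torques, N m; "eef_pos": TCP position; "tool_rot": TCP orientation; "force": force on the tool from outside, world axes, zero at the start; "torque": the same for the moment, N m; "width": finger opening in mm; "gripper_force": force on a finger pad.
Only numpy, scipy, OpenCV 4.12 (cv2) and the standard library are available. Lean on these libraries where they do the work, as an engineer would, in place of code of your own. Each camera call takes 0.05 s, during which the arm holds its last target. There are 200 camera calls.

TASK

Some jars are out of the pull-out spice tray, so the three that are left stand loose. Push the tray's sliding stop to the left, jars and all, until it clicks into the notch where the row is closed up against the tray's left end, then push the tray fully home under its shelf so that nothing can topple in there. Nothing needs picking up: no jar may be lifted or tipped over; leave the other things where they stand.

Things in the scene. Friction and masses are not known exactly. Their poses are not given: they have to be found in the camera images.
- spice_shelf: light wooden worktop shelf, fixed, 200 deep (x) x 336 wide (y) x 156 mm high, two canisters and a mug on top; the opening under its top board is 140 mm high and faces the robot. Origin: centre of its underside on the worktop (z = 0); x points into the shelf, away from the robot, y along its width to the left, z up. Tray and stop have the same axes.
- spice_tray (a joint): slide of the pull-out tray, m along the shelf's +x: 0 drawn out (start), 0.086 fully home against its end stop, where the tray's wooden front panel meets the shelf's front. Friction about 3 N, stays where it is left. No catch. The lane floor is 18 mm above the worktop.
- tray_floor (a point): middle of the lane's floor, 18 mm above the worktop, moves with the tray. The lane is 50 mm wide (x) and 280 long (y +-140), left end wall 60 mm high, right one 36, back wall 45; the front panel (25 to 39 mm in front of this point) is 36 mm high with a notched aluminium rail on it, top 46 mm above the floor. Drawn out, this point is 60 mm in front of the shelf's front edge.
- tray_handle (a point): middle of the tray's steel bar handle: a horizontal bar 120 mm long (along y), 11 mm thick, 30 mm above the worktop, its axis 35 mm in front of the tray's front panel. Moves with the tray. When the tray is home the bar is 48 mm in front of the shelf's front edge.
- jar_stop (a joint): slide of the stop, m along +y (left, towards the jars); starts between 0 and 0.055. Notches at 0 (room for 5 jars), 0.0465 (4), 0.093 (3 jars), 0.1395 and 0.186. A spring ball drops into each: about 1.5 N to slide, plus up to 3 N for the jars; pulled in over the last 3 mm; 8 to 9 N to leave. At 0.093 the three jars have about 2 mm of play in all; pushed further they jam.
- stop_push (a point): on the right (-y) face of the stop's upright steel plate, mid-lane, 83 mm above the worktop; moves with the stop. The plate is 48 wide (x), 4 thick, top 111 mm above the worktop, its rolled top edge 3 mm proud to the right. A black saddle with a pin on top joins its front edge to the rail and reaches 20 mm to the right of this face; saddle and bracket stay below 82 mm.
- spice_jar_1: spice jar with a green lid, 46 mm wide, 106 mm tall, 0.11 kg, stands loose in the tray's lane; origin: centre of its underside, z up. Any order in the row.
- spice_jar_2: spice jar with a green lid, 46 mm wide, 106 mm tall, 0.11 kg, stands loose in the tray's lane; origin: centre of its underside, z up. Any order in the row.
- spice_jar_3: spice jar with a green lid, 46 mm wide, 106 mm tall, 0.11 kg, stands loose in the tray's lane; origin: centre of its underside, z up. Any order in the row.
- spice_jar_4: bystander: spice jar with a black lid, 41 mm wide, 105 mm tall, on the worktop to the left of the tray; origin: centre of its underside.
- jar_1: bystander: wide jar with a red lid, 65 mm wide, 100 mm tall, on the worktop; origin: centre of its underside.
- mug_1: bystander: white mug with leaves, 82 x 112 x 94 mm, on the worktop; origin: centre of its underside.
- box_1: bystander: tea carton 71 x 126 x 76 mm, on the worktop; origin: centre of its underside.
- mug_3: bystander: white mug with blue dots, 79 x 110 x 96 mm, on top of the shelf; origin: centre of its underside.

How it is judged (in metres and radians):
On the way, in this order (a step that is already met when the one before it is completed fails the run):
1. with the tray still drawn out, the stop sits in the notch that closes up the row of three jars (value of joint jar_stop between 0.0905 and 0.0955 m and value of joint spice_tray below 0.04 m and velocity of joint jar_stop between -0.01 and 0.01 m/s), for 0.2 s.
2. the tray is pushed home (value of joint spice_tray above 0.082 m), for 0.2 s.
At the end, for the whole second after the job is handed in: The stop sits in the three-jar notch (joint 0.093, within 2.5 mm), the tray is home (within 4 mm of its end stop), and the three jars stand upright (within 7 degrees) and still on the lane floor between the stop and the left end wall (value of joint jar_stop between 0.0905 and 0.0955 m and value of joint spice_tray above 0.082 m and angle between each of spice_jar_1, spice_jar_2, spice_jar_3's own z axis and vertical below 0.12 rad and z of each of spice_jar_1, spice_jar_2, spice_jar_3 in the frame of tray_floor below 0.006 m and y of each of spice_jar_1, spice_jar_2, spice_jar_3 in the frame of tray_floor above 0 m and x of spice_jar_1 in the frame of tray_floor between -0.02 and 0.02 m and linear speed of each of spice_jar_1, spice_jar_2, spice_jar_3 below 0.02 m/s and x of spice_jar_2 in the frame of tray_floor between -0.02 and 0.02 m and x of spice_jar_3 in the frame of tray_floor between -0.02 and 0.02 m); the robot touches nothing.
It fails at once if a jar of the row is lifted more than 20 mm (z of any of spice_jar_1, spice_jar_2, spice_jar_3 in the frame of tray_floor above 0.02 m).
It fails at once if a jar of the row is tipped over (angle between any of spice_jar_1, spice_jar_2, spice_jar_3's own z axis and vertical above 0.5 rad).
It fails at once if the tray is pushed in with the row still open (value of joint spice_tray above 0.05 m and (value of joint jar_stop below 0.088 m or value of joint jar_stop above 0.098 m)).
It fails at once if another jar, a mug or the carton is moved more than 30 mm (distance of any of spice_jar_4, jar_1, mug_1, box_1, mug_3 from where it was at the start of the episode above 0.03 m).
It also fails if it takes over 51 s, if anything falls off the work surface, if the arm or the gripper's body presses on something with over 40 N, if the wrist force passes 120 N, or if a joint passes its speed limit or range.

## Working session

There is one attempt and no reset: what is moved stays moved. The work goes in short steps, Python scripts to look and compute and a tool call to move; the robot and the scene stay as the last step left them, time stands still between calls to the robot, and variables do not carry over. Pictures are saved under pics/ and viewed, at most 10 in all, crops included, and the job is handed in when it is done.

Besides the shell and the picture viewer there is one more tool, called after "Call:" by a JSON object that holds its "op" and its "data". send_rows: Moves the arm, as the interface text tells. Its arguments: {"type":"object","properties":{"rows":{"type":"array","items":{"type":"array","items":{"type":"array","items":{"type":"number"}}}},"grip":{"type":"number"}},"required":["rows"]}

```bash
mkdir -p pics
cat > h.py <<'E'
import numpy as np, cv2
from cell import ctrl
def grab(n,f):
    d=ctrl.get_image(n); cv2.imwrite(f,d["pixels"][:,:,::-1]); 
    np.save(f+'.npy',{k:d[k] for k in d if k!='pixels'},allow_pickle=True); return d
def load(f): return np.load(f+'.npy',allow_pickle=True).item()
def ray(d,u,v):
    K=np.array([[d['fx'],0,d['cx']],[0,d['fy'],d['cy']],[0,0,1.]])
    p=cv2.undistortPoints(np.array([[[u,v]]],float),K,np.array(d['D'],float))[0,0]
    E=np.array(d['extrinsics']); return E[:3,3],E[:3,:3]@np.array([p[0],-p[1],-1])
def atz(d,u,v,z):
    o,r=ray(d,u,v); return o+r*(z-o[2])/r[2]
def proj(d,P):
    E=np.array(d['extrinsics']); c=E[:3,:3].T@(np.array(P,float)-E[:3,3])
    K=np.array([[d['fx'],0,d['cx']],[0,d['fy'],d['cy']],[0,0,1.]])
    return cv2.projectPoints(np.array([[c[0],-c[1],-c[2]]]),np.zeros(3),np.zeros(3),K,np.array(d['D'],float))[0].ravel()
E
python3 - <<'E'
from h import *
for n in("scene","top"):
    d=grab(n,f'pics/{n}0.png'); print(n,np.round(d['extrinsics'],2).tolist(),d['fx'])
s=ctrl.read_state(); print(s)
E
```

```text
scene [[0.1, 0.73, -0.68, -128.46], [-0.99, 0.08, -0.07, 10.4], [0.0, 0.68, 0.73, 844.22], [0.0, 0.0, 0.0, 1.0]] 391.11704161578547
top [[-0.01, 1.0, -0.07, 478.72], [-1.0, -0.01, -0.0, 56.56], [-0.0, 0.07, 1.0, 1286.74], [0.0, 0.0, 0.0, 1.0]] 382.30127843861095
{'clock': 0.1, 'qpos': array([ 1.22616935,  0.62926829,  0.03842937,  1.51824203, -0.02697252,
        0.99630326, -0.02000642]), 'qd': array([-0.0003751 , -0.00285257, -0.00067272, -0.00163698,  0.00076938,
        0.00020402, -0.00080994]), 'tau': array([ 3.18441904e-03, -5.64534259e+01,  1.23126458e+00, -1.93971205e+01,
        1.14427105e-02,  5.43408649e-03, -2.10829302e-05]), 'eef_pos': array([ 178.81434142, -624.47825646,  303.07947332]), 'tool_rot': array([-3.13988960e+00,  3.14182830e-05,  2.78848564e-01]), 'force': array([-0.28534381,  0.66976473,  0.13861334]), 'torque': array([-0.01523825,  0.0009171 , -0.00361193]), 'gripper_force': 0.0, 'width': 85.56437743283742}
```

View pics/scene0.png

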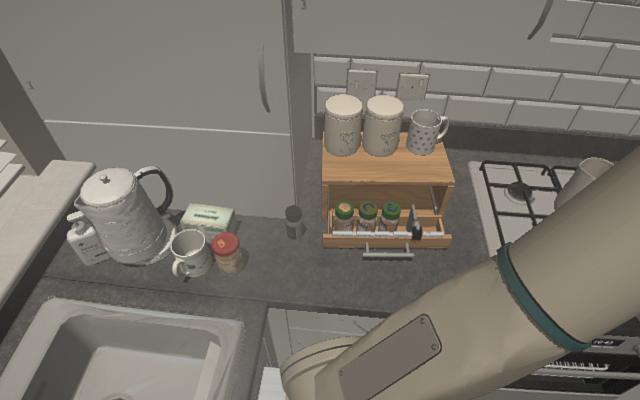

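View pics/top0.png

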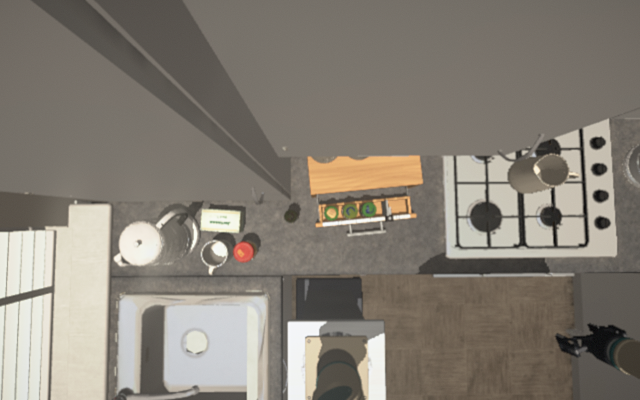

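The scene view shows the tray at (388,230) with three green lids at the left, the stop at about (415,225), and the bar at (388,255). The top view shows the tray at (365,208). I'll enlarge both.

Run:
```python
import cv2
a=cv2.imread('pics/scene0.png')[170:270,310:460]; cv2.imwrite('pics/s1.png',cv2.resize(a,None,fx=5.3,fy=5.3,interpolation=3))
a=cv2.imread('pics/top0.png')[145:245,295:430]; cv2.imwrite('pics/t1.png',cv2.resize(a,None,fx=5.9,fy=5.9,interpolation=3))
```

```text
(no output)
```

View pics/s1.png

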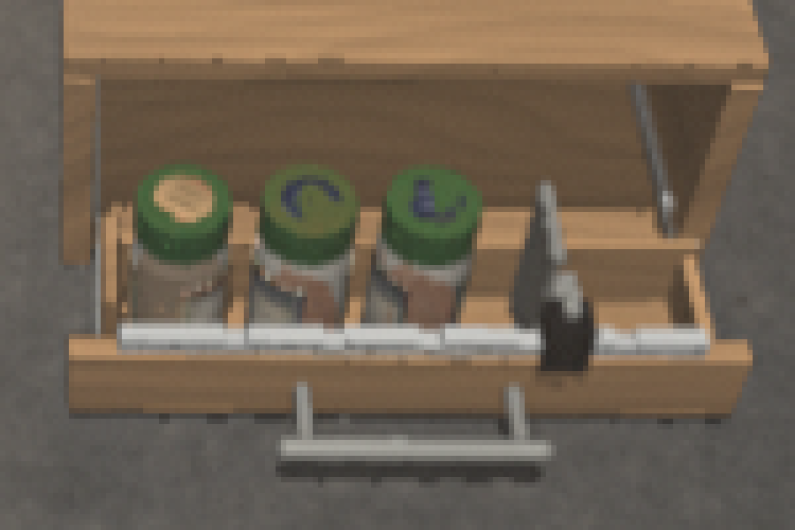

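View pics/t1.png

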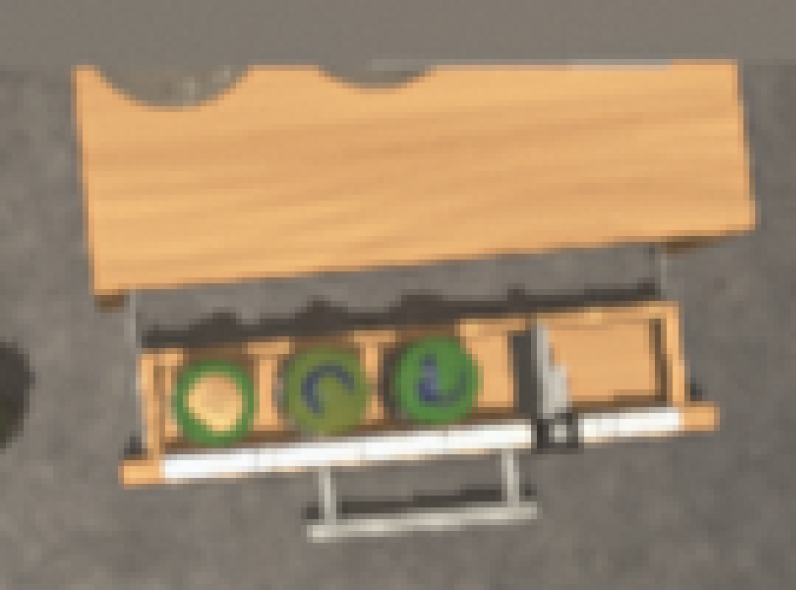

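```bash
cat > m.py <<'E'
from h import *
t=load('pics/top0.png'); s=load('pics/scene0.png')
T=lambda x,y,z: atz(t,295+(x+.5)/5.9-.5,145+(y+.5)/5.9-.5,z)
S=lambda x,y,z: atz(s,310+(x+.5)/5.3-.5,170+(y+.5)/5.3-.5,z)
def show(n,*P):
    P=[p[:2] for p in P]; 
    if len(P)==2:
        d=P[0]-P[1]; print(n,np.round(P,1).tolist(),'mid',np.round((P[0]+P[1])/2,1),'len',round(np.hypot(*d),1),'yaw',round(np.degrees(np.arctan2(-d[0],d[1])),2))
    else: print(n,np.round(P,1).tolist())
show('bar T',T(310,531,33),T(535,512,33))
show('bar S',S(281,449,33),S(551,449,33))
show('shelf T',T(95,292,156),T(755,228,156))
show('shelf S',S(63,62,156),S(768,68,156))
show('panel T',T(122,483,54),T(718,428,54))
show('panel S',S(68,357,54),S(752,357,54))
show('plate top T',T(540,320,111),T(560,412,111))
show('plate top S',S(546,183,111),S(570,285,111))
for x,y in((213,400),(326,390),(435,378)): show('jarT',T(x,y,124))
for x,y in((184,200),(309,205),(433,205)): show('jarS',S(x,y,124))
E
python3 m.py
```

```text
bar T [[433.3, -39.4], [443.0, -164.0]] mid [ 438.2 -101.7] len 125.0 yaw 4.42
bar S [[430.4, -39.2], [443.0, -165.9]] mid [ 436.7 -102.5] len 127.3 yaw 5.69
shelf T [[558.0, 76.6], [588.1, -255.8]] mid [573.  -89.6] len 333.8 yaw 5.17
shelf S [[552.3, 76.4], [583.3, -254.2]] mid [567.8 -88.9] len 332.0 yaw 5.36
panel T [[460.8, 64.3], [488.5, -261.0]] mid [474.6 -98.3] len 326.5 yaw 4.87
panel S [[457.9, 64.0], [490.7, -260.5]] mid [474.3 -98.2] len 326.2 yaw 5.77
plate top T [[544.9, -154.8], [496.9, -164.3]] mid [ 520.9 -159.5] len 49.0 yaw -78.82
plate top S [[540.4, -155.2], [479.1, -162.6]] mid [ 509.8 -158.9] len 61.8 yaw -83.1
jarT [[504.1, 16.7]]
jarT [[508.9, -41.5]]
jarT [[514.7, -97.8]]
jarS [[500.7, 15.0]]
jarS [[503.6, -42.4]]
jarS [[509.5, -99.3]]
```

```bash
cat >> h.py <<'E'
from scipy.spatial.transform import Rotation as Ro
YAW=np.radians(5.2); F=np.array([511.5,-95.]); ex=np.array([np.cos(YAW),np.sin(YAW)]); ey=np.array([-ex[1],ex[0]])
def tray(p): r=np.array(p[:2])-F; return np.round([r@ex,r@ey],1)
def world(x,y): return F+x*ex+y*ey
def go(x,y,z):
    s=ctrl.read_state(); R=Ro.from_euler('xyz',s['tool_rot']); Rt=Ro.from_euler('xyz',[np.pi,0,YAW+np.pi/2])
    w=world(x,y); d=R.inv().apply(np.array([*w,z])-s['eef_pos'])/10
    print('clock',s['clock'],'tcp tray',tray(s['eef_pos']),s['eef_pos'][2],'F',s['force'].round(1),'w',s['width'])
    print('row',d.round(2),(R.inv()*Rt).as_rotvec().round(3))
E
python3 -c "
from h import *
go(0,-105,230)"
```

```text
clock 0.1 tcp tray [-379.3 -497.1] 303.0794733168886 F [-0.3  0.7  0.1] w 85.56437743283742
row [ 44.59 -31.42   7.36] [-1.000e-03 -1.000e-03 -1.383e+00]
```

Call:
{"op": "send_rows", "data": {"rows": [[[11.5,-8,1.0,0,0,-0.35],[23,-16,2.5,0,0,-0.7],[34,-24,5,0,0,-1.05],[44.6,-31.4,7.3,0,0,-1.383],[44.6,-31.4,7.3,0,0,-1.383],[44.6,-31.4,7.3,0,0,-1.383],[44.6,-31.4,7.3,0,0,-1.383],[44.6,-31.4,7.3,0,0,-1.383],[44.6,-31.4,7.3,0,0,-1.383],[44.6,-31.4,7.3,0,0,-1.383]]], "grip": 255}}

```text
clock: 1.1
eef_pos: [490.7, -237.7, 237.8]
tool_rot: [-3.141, -0.0, 1.665]
force: [0.6, -1.1, 0.2]
width: 0.0
gripper_force: 0.0
```

```bash
python3 -c "
from h import *
go(0,-105,167)"
```

```text
clock 1.1 tcp tray [ -33.7 -140.2] 237.76077113424515 F [ 0.6 -1.1  0.2] w 0.009166680950020725
row [3.51 3.38 7.08] [-0.    -0.     0.004]
```

Call:
{"op": "send_rows", "data": {"rows": [[[3.5,3.4,0.8,0,0,0],[3.5,3.4,0.8,0,0,0],[3.5,3.4,0.8,0,0,0],[3.5,3.4,4,0,0,0],[3.5,3.4,7.0,0,0,0],[3.5,3.4,7.0,0,0,0],[3.5,3.4,7.0,0,0,0],[3.5,3.4,7.0,0,0,0]]]}}

```text
clock: 1.9
eef_pos: [521.2, -202.3, 169.7]
tool_rot: [3.14, 0.001, 1.66]
force: [0.4, 0.3, -0.5]
width: -0.2
gripper_force: 0.0
```

```bash
python3 -c "
from h import *
go(0,-90,167)
a=[grab(n,f'pics/{n}2.png')['pixels'] for n in('scene','top')]
c=[cv2.resize(a[0][150:250,300:460],(800,500),interpolation=3)[:,:,::-1]]
cv2.imwrite('pics/c2.png',c[0])"
```

```text
clock 1.9 tcp tray [-1.000e-01 -1.077e+02] 169.6756375567445 F [ 0.4  0.3 -0.5] w -0.17379170470708974
row [1.77 0.01 0.27] [ 0.002  0.001 -0.001]
```

View pics/c2.png

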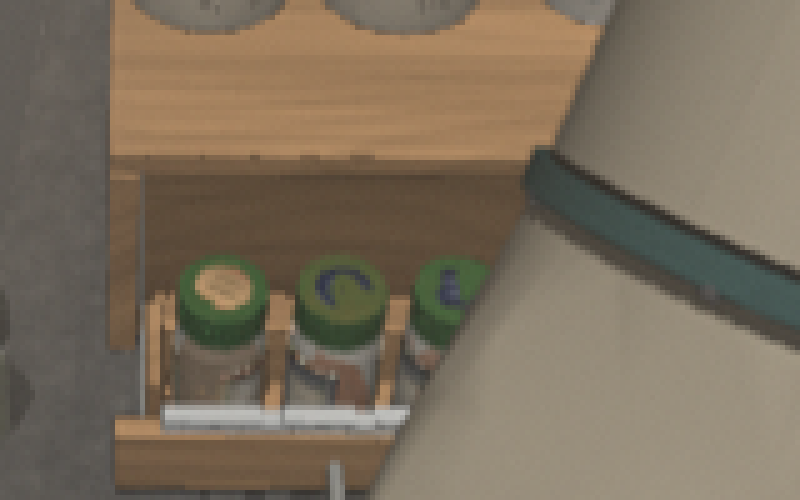

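Only the jars are visible because the arm hides the stop, so I'll approach by force.

Call:
{"op": "send_rows", "data": {"rows": [[[0.6,0,0.3,0,0,0],[1.2,0,0.3,0,0,0],[1.8,0,0.3,0,0,0],[2.1,0,0.3,0,0,0],[2.1,0,0.3,0,0,0]]]}}

```text
clock: 2.5
eef_pos: [518.8, -179.4, 165.4]
tool_rot: [3.142, -0.0, 1.663]
force: [0.3, 0.0, 0.3]
width: 0.2
gripper_force: 0.0
```

Call:
{"op": "send_rows", "data": {"rows": [[[0.2,0,0,0,0,0],[0.4,0,0,0,0,0],[0.4,0,0,0,0,0]]]}}

```text
clock: 2.8
eef_pos: [518.4, -176.1, 165.2]
tool_rot: [-3.142, -0.0, 1.662]
force: [-0.2, 0.9, 0.2]
width: -0.1
gripper_force: 0.0
```

Call:
{"op": "send_rows", "data": {"rows": [[[0.2,0,0,0,0,0],[0.4,0,0,0,0,0],[0.4,0,0,0,0,0]]]}}

```text
clock: 3.1
eef_pos: [518.0, -172.0, 165.3]
tool_rot: [3.142, -0.0, 1.662]
force: [-0.3, 0.1, -0.6]
width: 0.4
gripper_force: 0.0
```

Call:
{"op": "send_rows", "data": {"rows": [[[0.2,0,0,0,0,0],[0.4,0,0,0,0,0]]]}}

```text
clock: 3.3
eef_pos: [517.7, -169.5, 165.3]
tool_rot: [3.141, 0.002, 1.661]
force: [0.3, -3.6, -0.6]
width: 0.1
gripper_force: 1.7
```

Call:
{"op": "send_rows", "data": {"rows": [[[0.2,0,0,0,0,0],[0.4,0,0,0,0,0]]]}}

```text
clock: 3.5
eef_pos: [517.3, -164.9, 165.3]
tool_rot: [3.141, 0.001, 1.661]
force: [0.9, -3.7, -1.1]
width: -0.1
gripper_force: 1.7
```

Call:
{"op": "send_rows", "data": {"rows": [[[0.2,0,0,0,0,0],[0.4,0,0,0,0,0]]]}}

```text
clock: 3.7
eef_pos: [516.9, -160.3, 165.3]
tool_rot: [3.142, 0.0, 1.662]
force: [0.2, -2.3, 0.2]
width: 0.3
gripper_force: 1.0
```

Call:
{"op": "send_rows", "data": {"rows": [[[0.2,0,0,0,0,0],[0.4,0,0,0,0,0]]]}}

```text
clock: 3.9
eef_pos: [516.5, -155.3, 165.2]
tool_rot: [-3.141, -0.001, 1.662]
force: [0.4, -0.7, 0.1]
width: -0.1
gripper_force: 0.5
```

Call:
{"op": "send_rows", "data": {"rows": [[[0.2,0,0,0,0,0]]]}}

```text
clock: 4.0
eef_pos: [516.4, -154.2, 165.3]
tool_rot: [-3.142, 0.0, 1.662]
force: [1.3, -3.5, -0.5]
width: 0.2
gripper_force: 2.2
```

Call:
{"op": "send_rows", "data": {"rows": [[[0.2,0,0,0,0,0]]]}}

```text
clock: 4.1
eef_pos: [516.3, -153.6, 165.4]
tool_rot: [3.141, 0.002, 1.661]
force: [2.0, -7.9, -0.6]
width: -0.1
gripper_force: 3.8
```

Call:
{"op": "send_rows", "data": {"rows": [[[0.2,0,0,0,0,0]]]}}

```text
clock: 4.2
eef_pos: [516.2, -153.0, 165.4]
tool_rot: [3.141, 0.003, 1.66]
force: [0.6, -10.7, -0.6]
width: -0.2
gripper_force: 5.4
```

Call:
{"op": "send_rows", "data": {"rows": [[[0.2,0,0,0,0,0]]]}}

```text
clock: 4.3
eef_pos: [516.1, -151.7, 165.4]
tool_rot: [3.141, 0.004, 1.659]
force: [1.9, -7.8, -1.5]
width: 0.2
gripper_force: 3.6
```

Call:
{"op": "send_rows", "data": {"rows": [[[0.3,0,0,0,0,0],[0.6,0,0,0,0,0],[0.9,0,0,0,0,0],[1.2,0,0,0,0,0],[1.5,0,0,0,0,0],[1.8,0,0,0,0,0],[2.1,0,0,0,0,0],[2.4,0,0,0,0,0],[2.7,0,0,0,0,0],[2.9,0,0,0,0,0]]]}}

```text
clock: 5.3
eef_pos: [513.3, -119.6, 165.3]
tool_rot: [3.141, 0.0, 1.662]
force: [0.0, -5.8, -0.6]
width: 0.1
gripper_force: 2.8
```

Call:
{"op": "send_rows", "data": {"rows": [[[0.15,0,0,0,0,0],[0.3,0,0,0,0,0],[0.3,0,0,0,0,0]]]}}

```text
clock: 5.6
eef_pos: [513.0, -116.3, 165.3]
tool_rot: [3.142, -0.0, 1.662]
force: [1.5, -5.0, -1.0]
width: 0.2
gripper_force: 2.1
```

```bash
python3 -c "
from h import *
go(0,-18,165.3)"
```

```text
clock 5.6 tcp tray [ -0.5 -21.4] 165.27937469411876 F [ 1.5 -5.  -1. ] w 0.16969047756458794
row [ 0.34  0.05 -0.  ] [ 0. -0.  0.]
```

Now I'll advance in 1–2 mm steps and watch for the force drop at the notch (expected near y = -108).

Call:
{"op": "send_rows", "data": {"rows": [[[0.15,0,0,0,0,0],[0.3,0,0,0,0,0],[0.3,0,0,0,0,0]]]}}

```text
clock: 5.9
eef_pos: [512.6, -113.2, 165.3]
tool_rot: [3.142, -0.0, 1.662]
force: [1.6, -2.2, 0.5]
width: -0.2
gripper_force: 1.7
```

Call:
{"op": "send_rows", "data": {"rows": [[[0.15,0,0,0,0,0],[0.15,0,0,0,0,0]]]}}

```text
clock: 6.1
eef_pos: [512.5, -111.7, 165.3]
tool_rot: [3.142, -0.0, 1.662]
force: [0.7, -4.0, -0.1]
width: 0.3
gripper_force: 1.6
```

Call:
{"op": "send_rows", "data": {"rows": [[[0.1,0,0,0,0,0],[0.1,0,0,0,0,0]]]}}

```text
clock: 6.3
eef_pos: [512.4, -110.7, 165.3]
tool_rot: [3.142, -0.0, 1.662]
force: [0.7, -2.9, -0.3]
width: 0.0
gripper_force: 1.5
```

Call:
{"op": "send_rows", "data": {"rows": [[[0.1,0,0,0,0,0],[0.1,0,0,0,0,0]]]}}

```text
clock: 6.5
eef_pos: [512.3, -109.6, 165.3]
tool_rot: [3.142, -0.001, 1.662]
force: [1.7, -3.1, 0.0]
width: -0.1
gripper_force: 1.2
```

Call:
{"op": "send_rows", "data": {"rows": [[[0.1,0,0,0,0,0],[0.1,0,0,0,0,0]]]}}

```text
clock: 6.7
eef_pos: [512.2, -109.0, 165.3]
tool_rot: [3.142, -0.0, 1.662]
force: [1.3, -3.6, 0.4]
width: -0.0
gripper_force: 1.5
```

Call:
{"op": "send_rows", "data": {"rows": [[[0.1,0,0,0,0,0],[0.1,0,0,0,0,0]]]}}

```text
clock: 6.9
eef_pos: [512.2, -108.4, 165.3]
tool_rot: [3.142, 0.0, 1.662]
force: [1.6, -4.1, 0.3]
width: 0.2
gripper_force: 2.1
```

Call:
{"op": "send_rows", "data": {"rows": [[[0.1,0,0,0,0,0],[0.1,0,0,0,0,0]]]}}

```text
clock: 7.1
eef_pos: [512.1, -107.9, 165.3]
tool_rot: [3.141, 0.001, 1.661]
force: [0.9, -5.4, -0.6]
width: 0.2
gripper_force: 2.8
```

```bash
python3 -c "
from h import *
go(0,-18,165.3)
a=[grab(n,f'pics/{n}3.png')['pixels'] for n in('scene','top')]
c=[cv2.resize(a[0][170:270,310:430],(480,400),interpolation=3)[:,:,::-1],cv2.resize(a[1][180:245,295:373],(300,250),interpolation=3)[:,:,::-1]]
o=np.zeros((400,790,3),np.uint8);o[:,:480]=c[0];o[:250,490:]=c[1]
cv2.imwrite('pics/c3.png',o)"
```

```text
clock 7.1 tcp tray [ -0.5 -12.9] 165.29593905500138 F [ 0.9 -5.4 -0.6] w 0.21082566745462863
row [-0.51  0.05  0.  ] [ 0.     0.001 -0.   ]
```

View pics/c3.png

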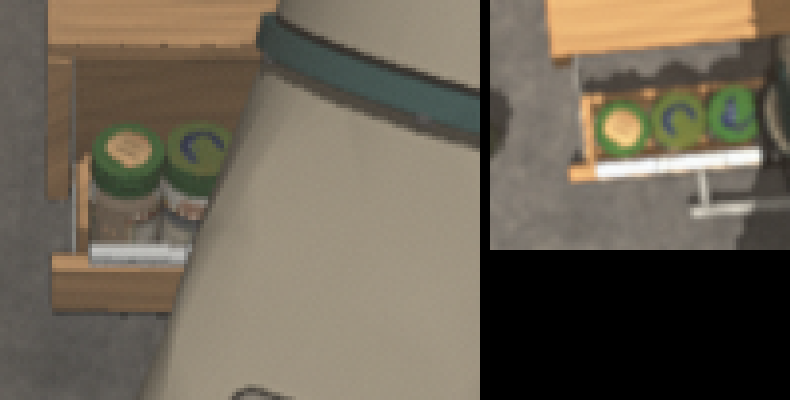

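The jars are closed up against the left wall, and the force is rising at the position where I expected the notch. I'll back off, lift, and move in front of the handle.

Call:
{"op": "send_rows", "data": {"rows": [[[-1,0,0,0,0,0],[-2.5,0,0,0,0,0],[-2.5,0,-1,0,0,0],[-2.5,0,-4,0,0,0],[-2.5,0,-7,0,0,0],[-2.5,-4,-7,0,0,0],[-2.5,-8,-7,0,0,0],[-2.5,-12,-7,0,0,0],[-2.5,-12,-7,0,0,0]]]}}

```text
clock: 8.1
eef_pos: [388.2, -143.1, 235.4]
tool_rot: [-3.134, -0.001, 1.659]
force: [0.8, -0.3, 0.5]
width: -0.2
gripper_force: 0.0
```

```bash
python3 -c "
from h import *
go(-110,0,85)
a=[grab(n,f'pics/{n}4.png')['pixels'] for n in('scene','top')]
c=[cv2.resize(a[0][170:270,310:460],(480,320),interpolation=3)[:,:,::-1],cv2.resize(a[1][180:245,310:425],(708,400),interpolation=3)[:,:,::-1]]
o=np.zeros((600,800,3),np.uint8);o[:200,:300]=cv2.resize(c[0],(300,200));o[200:,:708]=c[1]
cv2.imwrite('pics/c4.png',o)"
```

```text
clock 8.1 tcp tray [-127.2  -36.7] 235.38483440008596 F [ 0.8 -0.3  0.5] w -0.16506433356535233
row [ 3.66  1.83 15.03] [-0.008 -0.001 -0.002]
```

View pics/c4.png

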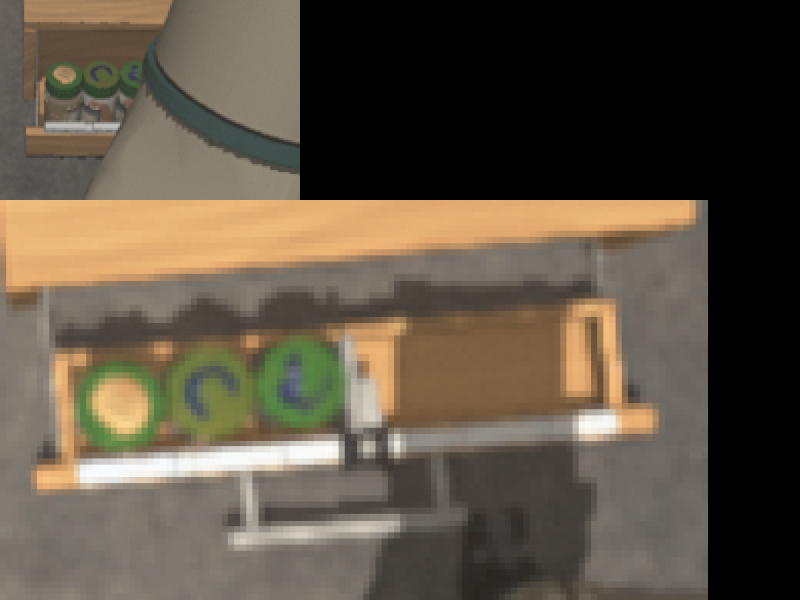

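The top view is clear: the three lids touch in a row from (120,400) to (300,380), with the plate right beside them at (350,345) and the saddle at (366,446). I'll check that in numbers.

```bash
python3 -c "
from h import *
t=load('pics/top4.png')
P=lambda x,y,z: tray(atz(t,310+(x+.5)/6.157-.5,180+(y-200+.5)/6.154-.5,z))
print('plate top',P(347,340,111),P(368,425,100),'saddle L/R',P(345,446,75),P(388,446,75))
print('panel ends',P(35,480,54),P(657,418,54),'bar',P(230,540,33),P(466,520,33))
print('lids',[P(*c,124) for c in((120,404),(209,393),(300,383))])
a=cv2.imread('pics/top0.png');b=cv2.imread('pics/top4.png')
r=cv2.matchTemplate(cv2.resize(b[213:226,360:380],None,fx=8,fy=8,interpolation=3),cv2.resize(a[214:222,386:393],None,fx=8,fy=8,interpolation=3),5);m=cv2.minMaxLoc(r);print(m[1],m[3])
u,v=360+m[3][0]/8+3.5,213+m[3][1]/8+4
print(tray(atz(t,u,v,75)),tray(atz(t,389.5,218,75)))
go(-110,0,85)"
```

```text
plate top [23.2  0.4] [-20.  -7.] saddle L/R [-29.6   2.5] [-31.8 -19.5]
panel ends [-31.7 162.8] [ -31.2 -164. ] bar [-73.5  63.2] [-75.2 -62.4]
lids [array([  2.2, 116.9]), array([ 3.3, 72.7]), array([ 3.8, 27.5])]
0.9330951571464539 (48, 24)
[-32.2  -9.6] [-32.1 -73.2]
clock 8.2 tcp tray [-120.6  -37.2] 236.0443432000928 F [0.6 0.1 0.7] w -0.10295648401594375
row [ 3.73  1.04 15.1 ] [ 0.001  0.    -0.001]
```

Call:
{"op": "send_rows", "data": {"rows": [[[3.7,1.0,0,0,0,0],[3.7,1.0,4,0,0,0],[3.7,1.0,8,0,0,0],[3.7,1.0,12,0,0,0],[3.7,1.0,13.5,0,0,0],[3.7,1.0,14.3,0,0,0],[3.7,1.0,14.3,0,0,0]]]}}

```text
clock: 8.9
eef_pos: [403.0, -104.4, 90.4]
tool_rot: [3.141, -0.002, 1.663]
force: [0.0, -0.0, -0.4]
width: -0.0
gripper_force: 0.0
```

Call:
{"op": "send_rows", "data": {"rows": [[[0,0.4,0,0,0,0],[0,0.8,0,0,0,0],[0,1.2,0,0,0,0],[0,1.2,0,0,0,0]]]}}

```text
clock: 9.3
eef_pos: [415.0, -104.0, 92.7]
tool_rot: [3.139, 0.0, 1.662]
force: [1.3, 0.4, 0.0]
width: 0.1
gripper_force: 0.0
```

```bash
python3 -c "
from h import *
go(-92,0,93)"
```

```text
clock 9.3 tcp tray [-96.9  -0.2] 92.74584490328654 F [1.3 0.4 0. ] w 0.1286692349122724
row [ 0.02  0.49 -0.02] [ 0.003  0.    -0.   ]
```

Call:
{"op": "send_rows", "data": {"rows": [[[0,0.15,0,0,0,0],[0,0.3,0,0,0,0],[0,0.5,0,0,0,0],[0,0.7,0,0,0,0],[0,0.9,0,0,0,0],[0,1.1,0,0,0,0]]]}}

```text
clock: 9.9
eef_pos: [423.1, -103.3, 92.1]
tool_rot: [-3.139, 0.0, 1.662]
force: [-3.5, 0.2, 3.3]
width: 0.1
gripper_force: 1.9
```

Call:
{"op": "send_rows", "data": {"rows": [[[0,0.3,0,0,0,0],[0,0.6,0,0,0,0],[0,0.9,0,0,0,0],[0,1.2,0,0,0,0],[0,1.5,0,0,0,0],[0,1.8,0,0,0,0],[0,2.1,0,0,0,0],[0,2.4,0,0,0,0],[0,2.7,0,0,0,0],[0,3.0,0,0,0,0]]]}}

```text
clock: 10.9
eef_pos: [454.4, -100.4, 92.2]
tool_rot: [-3.141, 0.0, 1.662]
force: [-2.7, 0.1, 0.9]
width: 0.2
gripper_force: 1.7
```

```bash
python3 -c "
from h import *
go(-10,0,93)
a=grab('top','pics/top5.png')['pixels']
cv2.imwrite('pics/c5.png',cv2.resize(a[145:245,305:425],(720,600),interpolation=3)[:,:,::-1])"
```

```text
clock 10.9 tcp tray [-57.3  -0.2] 92.24212909135406 F [-2.7  0.1  0.9] w 0.22630070497714522
row [ 0.02  4.73 -0.08] [-0.  0.  0.]
```

View pics/c5.png

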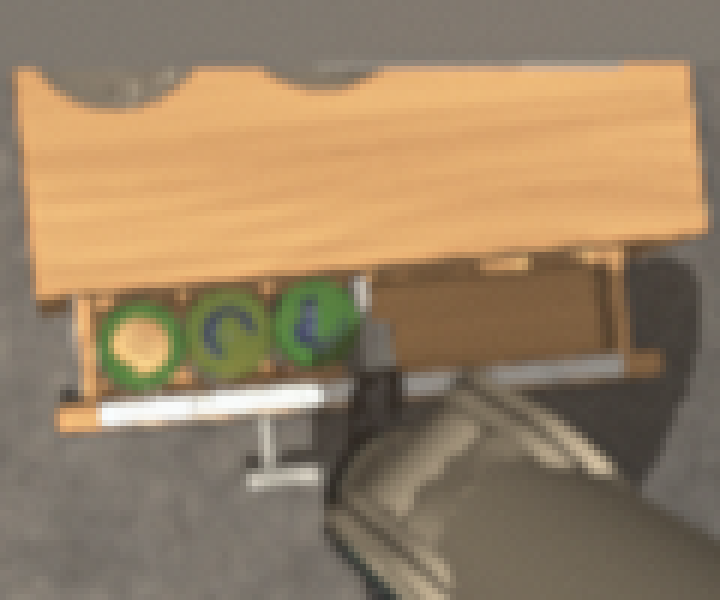

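The tray has slid in about 35 mm, the jars are upright and the stop sits against them at (360,290). I'll keep pushing.

Call:
{"op": "send_rows", "data": {"rows": [[[0,0.4,0,0,0,0],[0,0.8,0,0,0,0],[0,1.2,0,0,0,0],[0,1.6,0,0,0,0],[0,2.0,0,0,0,0],[0,2.4,0,0,0,0],[0,2.8,0,0,0,0],[0,3.2,0,0,0,0],[0,3.6,0,0,0,0],[0,3.9,0,0,0,0]]]}}

```text
clock: 11.95
eef_pos: [493.6, -96.8, 92.3]
tool_rot: [3.141, -0.0, 1.662]
force: [-2.6, 0.2, 0.6]
width: -0.0
gripper_force: 1.6
```

Call:
{"op": "send_rows", "data": {"rows": [[[0,0.2,0,0,0,0],[0,0.4,0,0,0,0],[0,0.6,0,0,0,0],[0,0.7,0,0,0,0],[0,0.7,0,0,0,0]]]}}

```text
clock: 12.45
eef_pos: [500.4, -96.2, 92.3]
tool_rot: [3.141, -0.0, 1.662]
force: [-1.8, -0.7, -0.9]
width: 0.4
gripper_force: 1.0
```

Call:
{"op": "send_rows", "data": {"rows": [[[0,0.15,0,0,0,0],[0,0.3,0,0,0,0],[0,0.3,0,0,0,0]]]}}

```text
clock: 12.75
eef_pos: [503.4, -95.9, 92.3]
tool_rot: [3.141, -0.0, 1.662]
force: [-2.1, -0.8, -0.4]
width: 0.1
gripper_force: 1.1
```

Call:
{"op": "send_rows", "data": {"rows": [[[0,0.15,0,0,0,0],[0,0.3,0,0,0,0],[0,0.3,0,0,0,0]]]}}

```text
clock: 13.05
eef_pos: [506.4, -95.6, 92.3]
tool_rot: [3.141, -0.0, 1.662]
force: [-1.6, -0.6, -0.9]
width: -0.2
gripper_force: 1.1
```

Call:
{"op": "send_rows", "data": {"rows": [[[0,0.1,0,0,0,0],[0,0.2,0,0,0,0],[0,0.2,0,0,0,0]]]}}

```text
clock: 13.35
eef_pos: [507.3, -95.5, 92.2]
tool_rot: [-3.14, 0.0, 1.662]
force: [-4.7, -0.9, 2.0]
width: -0.2
gripper_force: 2.6
```

Call:
{"op": "send_rows", "data": {"rows": [[[0,0.1,0,0,0,0],[0,0.2,0,0,0,0],[0,0.2,0,0,0,0]]]}}

```text
clock: 13.65
eef_pos: [507.7, -95.4, 92.1]
tool_rot: [-3.137, 0.001, 1.662]
force: [-9.2, -0.2, 5.7]
width: -0.1
gripper_force: 4.7
```

The end stop is reached. I'll hold briefly, then retract.

Call:
{"op": "send_rows", "data": {"rows": [[[0,0,0,0,0,0],[0,0,0,0,0,0],[0,-1,0,0,0,0],[0,-3,0,0,0,0],[0,-6,-1,0,0,0],[0,-9,-5,0,0,0],[0,-9,-9,0,0,0],[0,-9,-13,0,0,0],[0,-9,-13,0,0,0]]]}}

```text
clock: 14.55
eef_pos: [424.0, -103.3, 226.7]
tool_rot: [3.13, 0.002, 1.662]
force: [0.8, 0.4, -0.1]
width: 0.2
gripper_force: 0.0
```

```bash
python3 -c "
from h import *
go(-10,0,93)
a=[grab(n,f'pics/{n}6.png')['pixels'] for n in('top','scene')]
o=np.vstack([cv2.resize(a[0][175:235,300:430],(650,300),interpolation=3),cv2.resize(a[1][170:230,310:440],(650,300),interpolation=3)])
cv2.imwrite('pics/c6.png',o[:,:,::-1])"
```

```text
clock 14.55 tcp tray [-87.9  -0.3] 226.66573900595841 F [ 0.8  0.4 -0.1] w 0.23374862111287187
row [ 0.06  7.63 13.46] [0.012 0.002 0.   ]
```

View pics/c6.png

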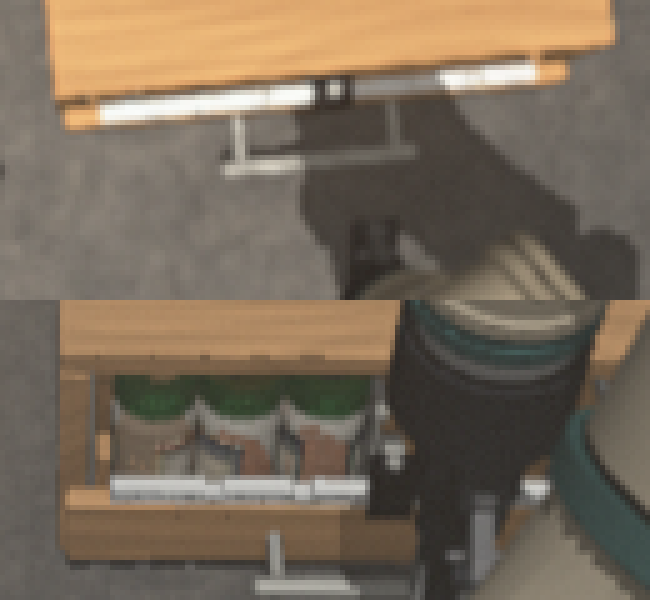

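The tray panel meets the shelf front, the three jars stand upright, and the stop at (380,420) is snug against them with the robot clear. I'm handing in.

```bash
python3 -c "
from cell import ctrl
print(ctrl.finish_job())"
```

```text
the job is handed in; nothing more can be done
None
```

I pushed the stop into the three-jar notch and the tray home to its end stop, with the jars upright and the robot clear. I handed the job in at about 15 s; it gave no verdict, and I judged the notch seating from contact force and camera images.

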